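# Build a packing pile to the height gauge

## Task

The projector's foot needs packing: pile plates from the wooden rack flat and square in the middle of the steel nest, thickest at the bottom, so that the top of the pile comes level with the top of the gauge standing right beside the nest, then stop. Set each plate down gently, don't drop it in; leave the plates you don't need in the rack, and don't disturb any of the gauges, the glue bottle or the tumbler.

Things in the scene. Friction and masses are not known exactly. Their poses are not given: they have to be found in the camera images.
- rack: Fixed wooden plate rack: base 64 x 189 mm, 6 mm thick, with five upright dividers (each 56 mm long in x, 5 mm thick, tops 36 mm above the bench) spaced 46 mm apart along y, making four 41 mm wide slots, centred at y = -69, -23, +23, +69 mm. The slots run along x and are open at both ends: a plate in a slot can be taken only by its two short ends. Origin: centre of the base's underside, on the bench.
- nest: Fixed dark steel nest in which the pile is built: base plate 98 (x) x 64 (y) mm, its top 6 mm above the bench, with two pairs of upright 8 mm steel rods at x = -41 and x = +41 mm (in each pair at y = -11 and +11 mm), tops 76 mm above the bench. The plates lie flat between the pairs (74 mm clear), long side along the nest's x, so fingers fit only on the open y sides. Origin: centre of the base's underside, on the bench.
- plate_red: Loose red plastic packing plate, 60 (x) x 36 (y) x 28 (z) mm thick, about 85 g, lying flat. Starts in any one of the rack's slots, its underside 6 mm above the bench and its x along the rack's x. Origin: centre of its underside.
- plate_blue: Loose blue plastic packing plate, 60 (x) x 36 (y) x 24 (z) mm thick, about 73 g, lying flat. Starts in any one of the rack's slots, its underside 6 mm above the bench and its x along the rack's x. Origin: centre of its underside.
- plate_yellow: Loose yellow plastic packing plate, 60 (x) x 36 (y) x 20 (z) mm thick, about 60 g, lying flat. Starts in any one of the rack's slots, its underside 6 mm above the bench and its x along the rack's x. Origin: centre of its underside.
- plate_white: Loose white plastic packing plate, 60 (x) x 36 (y) x 12 (z) mm thick, about 36 g, lying flat. Starts in any one of the rack's slots, its underside 6 mm above the bench and its x along the rack's x. Origin: centre of its underside.
- gauge_green: Loose round setting gauge: steel foot 32 mm across, thin stem and one green disc 26 mm across; the disc's flat top is the mark, 38 mm above the bench (32 mm above the nest's base plate). One of the three gauges stands beside the nest, just beyond the rods on its +x side, 68 mm from the nest's centre; the other two are parked elsewhere. Origin: centre of its underside.
- gauge_orange: Loose round setting gauge: steel foot 32 mm across, thin stem and one orange disc 26 mm across; the disc's flat top is the mark, 46 mm above the bench (40 mm above the nest's base plate). One of the three gauges stands beside the nest, just beyond the rods on its +x side, 68 mm from the nest's centre; the other two are parked elsewhere. Origin: centre of its underside.
- gauge_black: Loose round setting gauge: steel foot 32 mm across, thin stem and one black disc 26 mm across; the disc's flat top is the mark, 58 mm above the bench (52 mm above the nest's base plate). One of the three gauges stands beside the nest, just beyond the rods on its +x side, 68 mm from the nest's centre; the other two are parked elsewhere. Origin: centre of its underside.
- glue_bottle: Bystander: white glue bottle with red cap, 42 mm across, 92 mm tall, standing. Origin: centre of its underside.
- tumbler: Bystander: blue tumbler, 68 mm across, 85 mm tall, standing. Origin: centre of its underside.

How it is judged:
By the outcome, as a careful person would: the job done as asked, in the order asked, and still so for the second after the job is handed in, with the robot touching nothing.
It also fails if it takes over 72 s, if anything falls off the work surface, if the arm or the gripper's body presses on something with over 40 N, if the wrist force passes 120 N, or if a joint passes its speed limit or range.

## Robot

A 6-joint arm with a two-finger parallel gripper is mounted at the origin on the work surface. World frame = base frame: x ahead of the robot, y to its left, z up, the work surface at z = 0. Lengths are in mm, angles in rad, forces in N, time in s.
With the tool pointing down it reaches from about 325 to 850 mm from the base axis. Payload 4.4 kg.
Tool frame: the origin (TCP) lies where the fingers leave the gripper's body, on its centre line; the fingertips stand r.finger_overhang ahead of it and the grasp point (between the pads) lies 78 mm ahead of it (r.finger_overhang is the distance from the TCP to the fingertips, in mm); z points along the fingers, y is the line along which they close (so a half turn about z gives the same grasp; the last joint's range is limited). The gripper opens to 94 mm and grips with 3 to 60 N. Pads are 16 mm wide; open, the fingers measure 119 mm over their backs; the gripper's body (75 mm by 177 mm) begins 78 mm behind the grasp point.
Start: joints at [0.986, 0.207, 1.542, -0, 1.393, -0.15], TCP at [242.216, 521.497, 302.647] pointing down, gripper open.
Joint ranges: [-2.73, 2.73], [-0.86, 2.22], [0.23, 2.46], [-1.11, 4.25], [0.08, 2.63], [-2.82, 2.82]. Speed limits (rad/s): [2.79, 2.79, 3.14, 3.14, 3.14, 3.14].

## Interface

Orientations are given as a unit quaternion [w, x, y, z].
In Python, from station import r gives the robot as it stands.
- The arm moves only by the tool step_arm, never from a script. Its argument "plan" is one flat list of numbers, 7 for each row, row after row: the shift along the tool's x, y, z in cm, then the turn, a rotation vector about the tool's x, y, z in rad, then the finger opening in cm, from 0 to 9.4. A call has 1 to 12 rows; each row shifts and turns the commanded pose from where the row before left it, along the tool's axes as they then stand; what a row does not reach is not made up. A row lasts 1/8 s, in which the tool goes at most 62.5 mm and 10.7 degrees, less where a joint would pass 70% of its speed; a pose out of reach is approached as far as the arm can. A call with a gripper value outside its range is refused whole. The fingers move at their own pace and stop on an object; "grip_force" is the grip in N (left out, the last holds). Time passes only in rows, so rows that do not move let the fingers close. It gives the time, the measured TCP pose, the force, the opening and the grip force at its end, in the units of the state.
- r.sense(): the state, without advancing time (a new reading comes with each control period).
- r.capture(name): name is "side" or "top"; returns a dict with "frame" (400x640x3 uint8, red, green, blue), "fx", "fy", "cx", "cy" (pixels), "pose" (4x4, takes a point from camera to world coordinates). Camera axes: x right, y down, z forward; pixel columns grow to the right and rows downward; lengths in mm; the calibration is good to about 2 mm. A picture is of the moment at which its call begins. There is no depth.
- r.sign_off(): hands the job in; it is judged then, once.
Trained networks look in a picture, given as the dict that the camera call returned (one of the last four; its "shot" number tells which), for a name from the list of things; names that differ only in an ending like _2 or _b are one class to them, and where a whole thing is asked for, a point or a joint stands for the part that bears it (a point fixed in the world has none). Each returns a list of dicts, best first, with "p" (0 to 1); they miss things now and then, are a little off and sometimes report something else, mostly with a low value. They report only what shows in the picture. A call takes as long as a camera call.
- r.cut_out(picture, query): "mask" (400x640 bool, what is visible of it) and "extent" ([left, top, right, bottom] in pixels, round what is visible of it).
- r.spot_point(picture, query): "location" ([column, row] in pixels: a listed point, or the origin of a listed thing).
The state is a dict: "t": time; "joints": joint angles; "joint_vel": joint speeds; "joint_efforts": joint torques, N m; "tcp_pos": TCP position; "tool_rot": TCP orientation; "wrist_force": force on the tool from outside, world axes, zero at the start; "wrist_torque": the same for the moment, N m; "width": finger opening in mm; "grasp_force": force on a finger pad.
Only numpy, scipy, OpenCV 4.12 (cv2) and the standard library are available. Lean on these libraries where they do the work, as an engineer would, in place of code of your own. Each camera call takes 0.05 s, during which the arm holds its last target. There are 200 camera calls.

## Working session

There is one attempt and no reset: what is moved stays moved. The work goes in short steps, Python scripts to look and compute and a tool call to move; the robot and the scene stay as the last step left them, time stands still between calls to the robot, and variables do not carry over. Pictures are saved under pics/ and viewed, at most 10 in all, crops included, and the job is handed in when it is done.

Besides the shell and the picture viewer there is one more tool, called after ">>>" as name(argument=value, ...) on one line, values as JSON. step_arm: Moves the arm, as the interface text tells. Its arguments: {"type":"object","properties":{"plan":{"type":"array","items":{"type":"number"}},"grip_force":{"type":"number"}},"required":["plan"]}

```bash
mkdir -p pics; ls
cat > h.py <<'E'
import numpy as np, cv2
from station import r
def ray(c,uv):
    P=np.array(c["pose"]);d=P[:3,:3]@np.array([(uv[0]-c["cx"])/c["fx"],(uv[1]-c["cy"])/c["fy"],1]);return P[:3,3],d
def atz(c,uv,z):
    o,d=ray(c,uv);return o+d*(z-o[2])/d[2]
def proj(c,p):
    P=np.array(c["pose"]);q=P[:3,:3].T@(np.array(p)-P[:3,3]);return [c["cx"]+c["fx"]*q[0]/q[2],c["cy"]+c["fy"]*q[1]/q[2]]
def shot(n,f):
    c=r.capture(n);cv2.imwrite("pics/"+f,c["frame"][:,:,::-1]);return c
E
python3 - <<'E'
from h import *
Z=dict(rack=0,nest=0,plate_red=6,plate_blue=6,plate_yellow=6,plate_white=6,gauge_green=0,gauge_orange=0,gauge_black=0,glue_bottle=0,tumbler=0)
print(r.finger_overhang)
for n in("top","side"):
    c=shot(n,n+"0.png");print(n,np.round(c["pose"],2).tolist(),c["fx"])
    for k,z in Z.items():
        for s in r.spot_point(c,k)[:2]: print(k,round(s["p"],2),np.round(s["location"]),atz(c,s["location"],z).round(1)[:2])
print(r.sense())
E
```

```text
pics
97.19999999999999
top [[-0.01, -0.99, 0.15, 331.18], [-1.0, 0.01, 0.01, -10.36], [-0.01, -0.15, -0.99, 1334.86], [0.0, 0.0, 0.0, 1.0]] 502.1354066376811
rack 0.94 [423. 216.] [ 463.6 -284.1]
nest 0.91 [223. 201.] [508.7 251. ]
plate_red 0.57 [398. 216.] [ 463.4 -215.1]
plate_blue 0.72 [449. 208.] [ 482.6 -352.6]
plate_yellow 0.75 [430. 215.] [ 464.5 -299.6]
plate_white 0.64 [414. 214.] [ 468.9 -258.2]
gauge_green 0.49 [228. 176.] [577.6 238.2]
gauge_orange 0.54 [294. 240.] [401.5  60.7]
gauge_black 0.46 [294. 149.] [650.2  59.4]
glue_bottle 0.69 [342. 255.] [362.5 -67.4]
side [[-1.0, -0.03, 0.05, 504.51], [-0.05, 0.56, -0.83, 733.74], [-0.0, -0.83, -0.56, 519.72], [0.0, 0.0, 0.0, 1.0]] 366.0713121809467
rack 0.65 [344. 159.] [ 467.4 -276.1]
rack 0.27 [322. 291.] [516.9 259.1]
nest 0.65 [320. 290.] [521.2 258.8]
plate_red 0.63 [345. 173.] [ 466.8 -181. ]
plate_yellow 0.36 [342. 152.] [ 474.  -316.1]
plate_white 0.49 [341. 160.] [ 478.2 -259.3]
plate_white 0.18 [344. 172.] [ 471.6 -186. ]
gauge_green 0.79 [288. 282.] [584.  241.7]
gauge_orange 0.63 [374. 230.] [406.5  71.1]
gauge_black 0.5 [268. 231.] [646.   85.3]
glue_bottle 0.68 [387. 199.] [361.8 -59.1]
tumbler 0.56 [274. 200.] [652.5 -41.7]
{'t': 1.2, 'joints': array([ 9.85524552e-01,  2.06594975e-01,  1.54153006e+00, -1.78403680e-05,
        1.39348105e+00, -1.50530351e-01]), 'joint_vel': array([-1.81194851e-03, -7.04427751e-04, -2.13312821e-05, -4.23433565e-04,
       -6.29637430e-04, -8.28278905e-04]), 'joint_efforts': array([-2.31655351e-03, -3.70903802e+01, -2.81750160e+01,  6.95507345e-02,
        2.77643435e-02, -3.03893751e-05]), 'tcp_pos': array([242.20266521, 521.49367871, 302.63524395]), 'tool_rot': array([ 5.77781422e-06,  2.15661419e-01,  9.76468203e-01, -9.42319286e-06]), 'wrist_force': array([-0.02834264,  0.00668915,  0.03437706]), 'wrist_torque': array([ 0.01298845, -0.00467459,  0.03909317]), 'grasp_force': 0.0, 'width': 94.09483356975069}
```

View pics/top0.png

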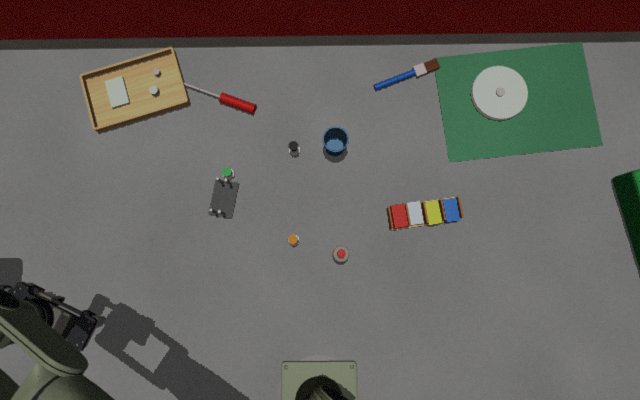

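View pics/side0.png

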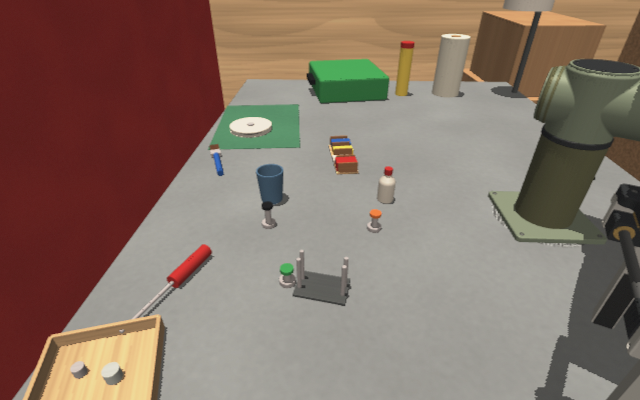

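The top view shows the rack at about (425,214) px, with red, white, yellow and blue plates from left to right. The nest is at (224,199), with the green gauge right beside it at (228,174). The orange gauge (294,240) and black gauge (294,149) are parked. The side view agrees. The pile has to be 32 mm: yellow (20), then white (12). Next I'll fit the nest and rack poses to the masks.

```bash
cat >> h.py <<'E'
from scipy.optimize import minimize
def box(x0,x1,y0,y1,z0,z1): return np.array([[a,b,c] for a in(x0,x1) for b in(y0,y1) for c in(z0,z1)],float)
NEST=[box(-49,49,-32,32,0,6)]+[box(a-3.6,a+3.6,b-3.6,b+3.6,0,76) for a in(-41,41) for b in(-11,11)]
RACK=[box(-32,32,-94.5,94.5,0,6)]+[box(-28,28,b-2.5,b+2.5,0,36) for b in(-92,-46,0,46,92)]
def world(pts,p):
    c,s=np.cos(p[2]),np.sin(p[2]);return pts@np.array([[c,s,0],[-s,c,0],[0,0,1]])+[p[0],p[1],0]
S=4
def sil(cam,parts,p):
    m=np.zeros((400*S,640*S),np.uint8)
    for b in parts:
        q=np.array([proj(cam,w) for w in world(b,p)]);h=cv2.convexHull(np.float32((q+.5)*S-.5))
        cv2.fillConvexPoly(m,np.round(h).astype(np.int32),255)
    return cv2.resize(m,(640,400),interpolation=cv2.INTER_AREA)/255.
def fit(cms,parts,p0):
    f=lambda v:sum(np.abs(sil(c,parts,[v[0],v[1],v[2]/100])-m).sum()/m.sum() for c,m in cms)
    b=minimize(f,[p0[0],p0[1],p0[2]*100],method="Nelder-Mead",options=dict(initial_simplex=np.array([p0[0],p0[1],p0[2]*100])+np.array([[0,0,0],[8,0,0],[0,8,0],[0,0,8]]),xatol=.1,fatol=1e-4))
    return np.array([b.x[0],b.x[1],b.x[2]/100]),b.fun
E
python3 - <<'E'
from h import *
cs=[r.capture("top"),r.capture("side")]
def mk(c,k):
    a=r.cut_out(c,k);return a[0]["mask"].astype(float)
nm=[(c,mk(c,"nest")) for c in cs]
print("nest both",fit(nm,NEST,[509,252,-.2]));[print(fit([x],NEST,[509,252,-.2])) for x in nm]
rm=[]
for c in cs:
    m=np.zeros((400,640))
    for k in("rack","plate_red","plate_white","plate_yellow","plate_blue"):
        for a in r.cut_out(c,k)[:1]: 
            print(k,round(a["p"],2),a["extent"])
            if a["p"]>.3:m=np.maximum(m,a["mask"])
    rm.append((c,m))
print("rack");
P=RACK+[box(-30,30,a-18,a+18,6,6+h) for a,h in((69,28),(23,12),(-23,20),(-69,24))]
for x in([rm[0]],[rm[1]],rm): print(fit(x,P,[466,-284,.13]))
for k in("plate_white","plate_yellow"):
    m=r.cut_out(cs[0],k)[0]["mask"].astype(np.uint8)
    z=18 if k=="plate_white" else 26
    q=np.array([atz(cs[0],u[::-1],z)[:2] for u in np.argwhere(m)],np.float32);print(k,cv2.minAreaRect(q))
for k in("gauge_green","gauge_orange","gauge_black","glue_bottle","tumbler"):
  for c in cs:
    for s in r.spot_point(c,k)[:1]: print(k,atz(c,s["location"],0).round(1)[:2])
E
```

```text
nest both (array([ 5.18454505e+02,  2.49827979e+02, -1.90936785e-01]), np.float64(0.2302565920964005))
(array([ 5.14405789e+02,  2.49866623e+02, -1.95248235e-01]), np.float64(0.0917581777062787))
(array([ 5.18830216e+02,  2.51535802e+02, -1.64379502e-01]), np.float64(0.07147458503785208))
rack 0.7 [386.9, 198.4, 464.2, 226.4]
plate_red 0.6 [389.9, 202.5, 411.8, 227.1]
plate_yellow 0.53 [425.1, 200.7, 441.8, 227.1]
plate_blue 0.52 [441.9, 198.8, 463.3, 224.1]
rack 0.6 [332.5, 136.8, 360.6, 174.3]
plate_red 0.56 [333.5, 157.4, 355.6, 167.6]
plate_yellow 0.46 [337.5, 142.5, 351.3, 147.4]
plate_blue 0.44 [329.6, 139.7, 351.7, 143.4]
rack
(array([ 4.69826333e+02, -2.84149608e+02,  1.02937966e-01]), np.float64(0.4655596209775777))
(array([ 4.75938971e+02, -2.80529821e+02,  1.27628165e-01]), np.float64(0.17399131464666404))
(array([ 4.71263115e+02, -2.82971177e+02,  1.11899527e-01]), np.float64(0.721347067197837))Traceback (most recent call last):
  File "<stdin>", line 19, in <module>
IndexError: list index out of range
```

Run:
```python
from h import *
c=r.capture("top");f=c["frame"]
hsv=cv2.cvtColor(f,cv2.COLOR_RGB2HSV)[190:235,380:470].astype(int)
H,Sa,V=hsv[...,0],hsv[...,1],hsv[...,2]
for n,m,z in(("red",((H<5)|(H>175))&(Sa>150)&(V>90),34),("yellow",(H>22)&(H<35)&(Sa>150)&(V>100),26),("blue",(H>105)&(H<130)&(Sa>120),30),("white",(Sa<40)&(V>150),18)):
    q=np.array([atz(c,(u[1]+380,u[0]+190),z)[:2] for u in np.argwhere(m)],np.float32)
    print(n,len(q),q.mean(0),cv2.minAreaRect(q))
p=[471.3,-283,.112]
a=f[185:240,375:475].copy();a=cv2.resize(a,None,fx=7,fy=7,interpolation=cv2.INTER_CUBIC)
def line(a,pts,ox,oy,cam,s,col):
    q=np.array([proj(cam,w) for w in pts]);q=((q-[ox,oy]+.5)*s).astype(np.int32);cv2.polylines(a,[q],True,col,1)
for b in RACK:
    w=world(b,p); line(a,[w[1],w[3],w[7],w[5]],375,185,c,7,(0,255,255))
b=f[160:230,200:250].copy();b=cv2.resize(b,None,fx=7,fy=7,interpolation=cv2.INTER_CUBIC)
for i,x in enumerate(NEST):
    w=world(x,[514.4,249.9,-.195]); line(b,[w[1],w[3],w[7],w[5]],200,160,c,7,(255,0,255))
o=np.zeros((600,700,3),np.uint8);o[:385,:700]=0
s=r.capture("side");d=s["frame"][240:310,270:360].copy();d=cv2.resize(d,None,fx=7,fy=7,interpolation=cv2.INTER_CUBIC)
for x in NEST:
    w=world(x,[518.8,251.5,-.18]); line(d,[w[1],w[3],w[7],w[5]],270,240,s,7,(255,0,255))
W=np.zeros((385+490,700+0,3),np.uint8);W[:385]=a;W[385:875,:350]=b;d=cv2.resize(d,(350,272));W[385:657,350:]=d
W=cv2.resize(W,None,fx=.685,fy=.685,interpolation=cv2.INTER_AREA);cv2.imwrite("pics/z1.png",W[:,:,::-1]);print(W.shape)
```

```text
red 321 [ 461.19177 -214.2727 ] ((461.4178466796875, -214.1432647705078), (59.11804962158203, 37.647762298583984), 8.472946166992188)
yellow 278 [ 468.47015 -305.6888 ] ((468.4591369628906, -304.7653503417969), (57.99787139892578, 35.903541564941406), 8.64228343963623)
blue 315 [ 474.8854  -350.94333] ((474.7680969238281, -349.6437072753906), (59.44192886352539, 39.165306091308594), 7.31165075302124)
white 291 [ 470.43405 -258.7722 ] ((470.32940673828125, -258.9787902832031), (58.568016052246094, 34.45559310913086), 8.176717758178711)
(599, 480, 3)
```

View pics/z1.png

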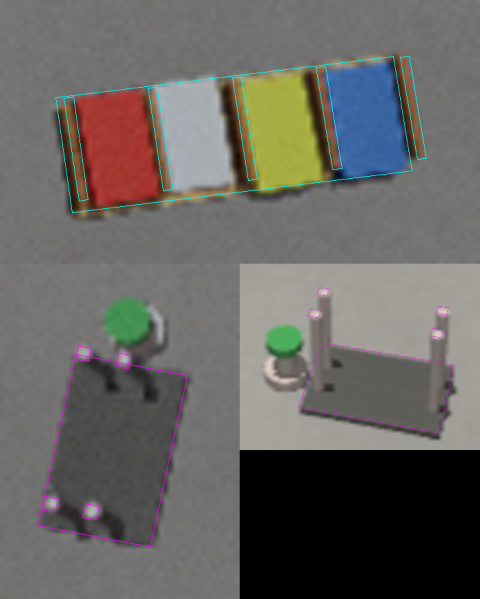

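The close-up shows yellow at about (275,130) px and white at (195,135). The plates are turned about 8° and the nest about -11°. The top and side cameras disagree by about 4 mm in x, so I'll use the averages: yellow at (470,-304), white at (472,-258), nest at (516.6,250.7) with yaw -0.19.

```bash
cat > d.py <<'E'
import sys
from h import *
# usage: d.py x y z theta : remaining move from the present pose, tool axes, cm / rad
def st():
    s=r.sense();q=s["tool_rot"];w,x,y,z=q
    Y=np.array([2*(x*y-w*z),1-2*(x*x+z*z),2*(y*z+w*x)]);return s,np.arctan2(Y[1],Y[0])
if __name__=="__main__":
    x,y,z,t=map(float,sys.argv[1:5]);s,th=st();d=np.array([x,y,z])-s["tcp_pos"]
    print("t",s["t"],"th",th.round(4),"shift",np.round([(-np.sin(th)*d[0]+np.cos(th)*d[1])/10,(np.cos(th)*d[0]+np.sin(th)*d[1])/10,-d[2]/10],3),"turn",round(((th-t)+np.pi/2)%np.pi-np.pi/2,4),s["wrist_force"].round(1),s["width"],s["grasp_force"],"j6",s["joints"][5])
E
true
```

```text
(no output)
```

>>> step_arm(plan=[-3.69,-4.35,0,0,0,0,9.4,-3.69,-4.35,0,0,0,0,9.4,-3.69,-4.35,0,0,0,0,9.4,-3.69,-4.35,0,0,0,0,9.4,-3.69,-4.35,0,0,0,0,9.4,-3.69,-4.35,0,0,0,0,9.4,-3.69,-4.35,0,0,0,0,9.4,-3.69,-4.35,0,0,0,0,9.4,-3.69,-4.35,0,0,0,0,9.4,-3.69,-4.35,0,0,0,0,9.4,-3.69,-4.35,0,0,0,0,9.4,-3.69,-4.35,0,0,0,0,9.4], grip_force=15)

```text
t: 3.55
tcp_pos: [424.2, -140.5, 303.0]
tool_rot: [0.001, 0.216, 0.976, 0.0]
wrist_force: [0.9, 0.2, 0.8]
width: 94.3
grasp_force: 0.0
```

>>> step_arm(plan=[-3.69,-4.35,0,0,0,0,9.4,-3.69,-4.35,0,0,0,0,9.4,-3.69,-4.35,0,0,0,0,9.4,0,0,0,0,0,0.166,9.4,0,0,0,0,0,0.166,9.4,0,0,0,0,0,0.166,9.4,0,0,0,0,0,0.166,9.4,0,0,0,0,0,0.166,9.4,0,0,0,0,0,0.166,9.4,0,0,0,0,0,0,9.4])

```text
t: 4.8
tcp_pos: [469.4, -303.4, 302.7]
tool_rot: [0.0, 0.655, 0.755, 0.0]
wrist_force: [-0.5, -0.6, -0.3]
width: 93.7
grasp_force: 0.0
```

```bash
python3 d.py 470 -304 106 .14
```

```text
t 4.8 th 0.1419 shift [-0.065  0.053 19.667] turn 0.0019 [-0.5 -0.6 -0.3] 93.72075671933987 0.0 j6 -0.8706717598324178
```

>>> step_arm(plan=[0,0,4.8,0,0,0,9.4,0,0,4.8,0,0,0,9.4,0,0,4.8,0,0,0,9.4,0,0,3,0,0,0,9.4,0,0,1.3,0,0,0,9.4,0,0,0.95,0,0,0,9.4,0,0,0,0,0,0,5.5,0,0,0,0,0,0,5.5,0,0,0,0,0,0,5.5,0,0,0,0,0,0,5.5,0,0,0,0,0,0,5.5])

```text
t: 6.18
tcp_pos: [469.9, -303.8, 107.0]
tool_rot: [0.001, 0.656, 0.755, 0.0]
wrist_force: [-0.7, 0.1, 4.5]
width: 59.8
grasp_force: 15.0
```

```bash
python3 d.py 470 -304 106 .14
```

```text
t 6.175 th 0.14 shift [-0.018  0.005  0.103] turn 0.0 [-0.7  0.1  4.5] 59.81757845898841 14.973067939281464 j6 -0.8688002659233695
```

>>> step_arm(plan=[0,0,-1,0,0,0,5.5,0,0,-3,0,0,0,5.5,0,0,-5,0,0,0,5.5,0,0,-5,0,0,0,5.5,2.5,0.66,0,0,0,0,5.5,5.16,1.36,0,0,0,0,5.5,5.16,1.36,0,0,0,0,5.5,5.16,1.36,0,0,0,0,5.5,5.16,1.36,0,0,0,0,5.5,5.16,1.36,0,0,0,0,5.5,5.16,1.36,0,0,0,0,5.5,5.16,1.36,0,0,0,0,5.5])

```text
t: 7.68
tcp_pos: [515.9, 94.9, 246.4]
tool_rot: [0.0, 0.656, 0.755, -0.0]
wrist_force: [0.0, -0.8, -0.6]
width: 59.6
grasp_force: 15.0
```

>>> step_arm(plan=[2.68,0.7,0,0,0,0,5.5,0,0,0,0,0,0.11,5.5,0,0,0,0,0,0.11,5.5,0,0,0,0,0,0.11,5.5,0,0,0,0,0,0,5.5])

```text
t: 8.3
tcp_pos: [519.1, 120.7, 246.2]
tool_rot: [-0.0, 0.771, 0.637, -0.0]
wrist_force: [-0.2, -0.2, -0.6]
width: 60.1
grasp_force: 15.0
```

```bash
python3 d.py 520 120 102 -.19; python3 -c "
from h import *
shot('side','s2.png')"
```

```text
t 8.3 th -0.1885 shift [-0.055  0.103 14.418] turn 0.0015 [-0.2 -0.2 -0.6] 60.05499159781491 14.98568594455719 j6 0.25468532554644424
```

View pics/s2.png

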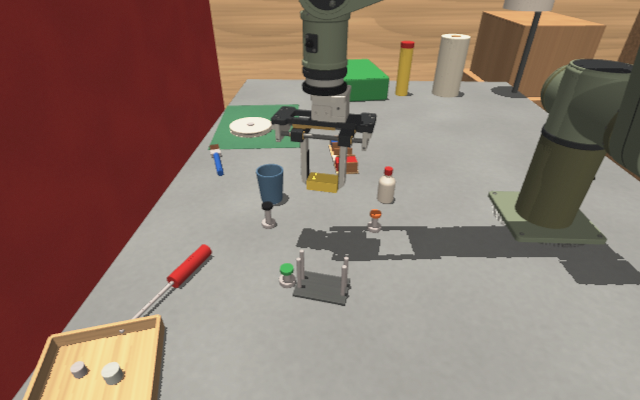

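Yellow is held level at (322,183) px, above the bench. Next I'll set it down there and regrasp it across its long sides.

>>> step_arm(plan=[0,0.1,4.8,0,0,0,5.5,0,0,4.8,0,0,0,5.5,0,0,3,0,0,0,5.5,0,0,1.2,0,0,0,5.5,0,0,0.4,0,0,0,5.5,0,0,0.2,0,0,0,5.5,0,0,0.1,0,0,0,5.5,0,0,0,0,0,0,5.5])

```text
t: 9.35
tcp_pos: [521.0, 120.6, 102.0]
tool_rot: [0.0, 0.771, 0.637, 0.001]
wrist_force: [-0.5, 1.0, -1.5]
width: 59.5
grasp_force: 15.0
```

```bash
python3 d.py 520 120 101 -.19
```

```text
t 9.35 th -0.1898 shift [-0.076 -0.085  0.097] turn 0.0002 [-0.5  1.  -1.5] 59.54251126682769 14.985260367393494 j6 0.25534568122384
```

>>> step_arm(plan=[0,0,0.08,0,0,0,5.5,0,0,0,0,0,0,6.6,0,0,0,0,0,0,8,0,0,0,0,0,0,9.4,0,0,0,0,0,0,9.4,0,0,0,0,0,0,9.4,0,0,-3,0,0,0,9.4,0,0,-2.5,0,0,0,9.4,0,0,0,0,0,-0.17,9.4,0,0,0,0,0,-0.17,9.4,0,0,0,0,0,-0.17,9.4,0,0,0,0,0,-0.17,9.4])

```text
t: 10.85
tcp_pos: [520.4, 120.5, 155.3]
tool_rot: [-0.0, 0.512, 0.859, -0.0]
wrist_force: [-0.4, 0.7, -0.2]
width: 93.6
grasp_force: 0.0
```

>>> step_arm(plan=[0,0,0,0,0,-0.17,9.4,0,0,0,0,0,-0.17,9.4,0,0,0,0,0,-0.17,9.4,0,0,0,0,0,-0.17,9.4,0,0,0,0,0,-0.17,9.4,0,0,0,0,0,-0.04,9.4,0,0,0,0,0,0,9.4])

```text
t: 11.72
tcp_pos: [520.4, 120.5, 155.3]
tool_rot: [-0.0, 0.096, 0.995, 0.0]
wrist_force: [0.0, -0.8, -1.1]
width: 93.8
grasp_force: 0.0
```

```bash
python3 d.py 521 120.6 102 1.3808
```

```text
t 11.725 th 1.3795 shift [-0.058  0.02   5.329] turn -0.0013 [ 0.  -0.8 -1.1] 93.7928310769445 0.0 j6 -1.3139915159063478
```

>>> step_arm(plan=[0,0,3,0,0,0,9.4,0,0,1.5,0,0,0,9.4,0,0,0.8,0,0,0,9.4,0,0,0,0,0,0,3.2,0,0,0,0,0,0,3.2,0,0,0,0,0,0,3.2,0,0,0,0,0,0,3.2,0,0,0,0,0,0,3.2,0,0,0,0,0,0,3.2,0,0,-2,0,0,0,3.2,0,0,-4.4,0,0,0,3.2,0,0,-4.4,0,0,0,3.2])

```text
t: 13.22
tcp_pos: [519.8, 120.5, 210.8]
tool_rot: [-0.001, 0.095, 0.995, -0.0]
wrist_force: [-0.4, 0.5, -1.8]
width: 35.5
grasp_force: 15.0
```

```bash
python3 d.py 516.6 250.7 210 1.3808
```

```text
t 13.225 th 1.38 shift [ 2.787 12.726  0.08 ] turn -0.0008 [-0.4  0.5 -1.8] 35.52987568517127 14.988250583410263 j6 -1.3145179624902656
```

>>> step_arm(plan=[0.93,4.24,0,0,0,0,3.2,0.93,4.24,0,0,0,0,3.2,0.93,4.24,0,0,0,0,3.2,0,0,0,0,0,0,3.2,0,0,0,0,0,0,3.2])

```text
t: 13.85
tcp_pos: [516.8, 250.3, 209.9]
tool_rot: [-0.0, 0.095, 0.995, -0.001]
wrist_force: [0.8, -0.6, -0.3]
width: 35.7
grasp_force: 15.0
```

```bash
python3 d.py 516.6 250.7 210 1.3808;  cat > z.py <<'E'
import sys
from h import *
def crop(c,x0,y0,x1,y1,s,boxes=[]):
    a=cv2.resize(c["frame"][y0:y1,x0:x1],None,fx=s,fy=s,interpolation=cv2.INTER_CUBIC)
    for b,p in boxes:
        w=world(b,p);e=[(0,1),(0,2),(0,4),(3,1),(3,2),(3,7),(5,1),(5,4),(5,7),(6,2),(6,4),(6,7)]
        q=np.array([proj(c,v) for v in w]);q=((q-[x0,y0]+.5)*s).astype(int)
        for i,j in e: cv2.line(a,tuple(map(int,q[i])),tuple(map(int,q[j])),(255,0,255),1)
    return a
E
python3 - <<'E'
from h import *; from z import *
s=r.capture("side");t=r.capture("top")
p=[516.6,250.7,-.19]
zb=r.sense()["tcp_pos"][2]-102
b=[(box(-30,30,-18,18,zb,zb+20),p)]+[(x,p) for x in NEST]
A=crop(s,260,170,380,310,4,b);B=crop(t,190,150,260,230,4,b)
W=np.zeros((560,800,3),np.uint8);W[:,:480]=A;W[:320,500:780]=B;cv2.imwrite("pics/z3.png",W[:,:,::-1])
E
```

```text
t 13.85 th 1.3805 shift [ 0.03   0.038 -0.012] turn -0.0003 [ 0.8 -0.6 -0.3] 35.6789107537661 14.988130331039429 j6 -1.0797020763861465
```

View pics/z3.png

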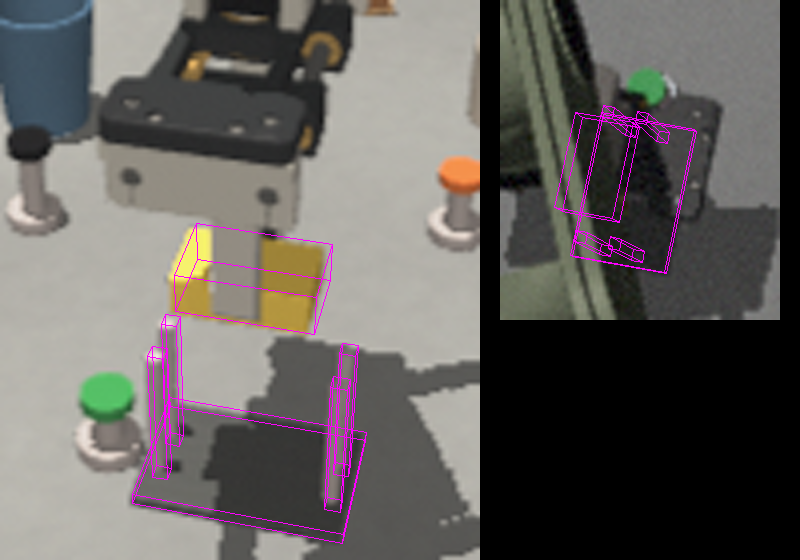

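The overlay shows the plate above the nest at about (250,275) px. Both the plate and the nest appear offset the same small way (about 1.5 mm) from the drawn model. I'll fit both in the side camera to measure the offset.

Run:
```python
from h import *
s=r.capture("side")
q=r.sense();zb=q["tcp_pos"][2]-102;print(q["tcp_pos"])
hsv=cv2.cvtColor(s["frame"],cv2.COLOR_RGB2HSV).astype(int)
m=(hsv[...,0]>18)&(hsv[...,0]<36)&(hsv[...,1]>120)&(hsv[...,2]>70);m[:222]=0;m[256:]=0;m[:,:298]=0;m[:,350:]=0
pts=np.argwhere(m)[:,::-1].astype(np.int32);H=np.zeros((400,640),np.uint8);cv2.fillConvexPoly(H,cv2.convexHull(pts),1)
print(pts.min(0),pts.max(0))
print(fit([(s,H.astype(float))],[box(-30,30,-18,18,zb,zb+20)],[516.6,250.7,-.19]))
for k in r.cut_out(s,"nest")[:1]: print(fit([(s,k["mask"].astype(float))],NEST,[516.6,250.7,-.19]))
```

```text
[517.221409   249.50067255 210.12314975]
[303 227] [339 252]
(array([ 5.19507961e+02,  2.51548325e+02, -1.74505022e-01]), np.float64(0.07426656738644825))
(array([ 5.18899206e+02,  2.51288603e+02, -1.80778361e-01]), np.float64(0.08602434898625308))
```

>>> step_arm(plan=[0.05,0,3,0,0,0,3.2,0,0,3.5,0,0,0,3.2,0,0,2,0,0,0,3.2,0,0,0.8,0,0,0,3.2,0,0,0.4,0,0,0,3.2,0,0,0.2,0,0,0,3.2,0,0,0.1,0,0,0,3.2,0,0,0,0,0,0,3.2])

```text
t: 15.05
tcp_pos: [517.0, 251.0, 110.9]
tool_rot: [0.0, 0.095, 0.995, 0.0]
wrist_force: [0.5, -0.4, -1.4]
width: 35.6
grasp_force: 15.0
```

```bash
python3 d.py 516.1 250.3 108 1.3808
```

```text
t 15.05 th 1.3801 shift [ 0.075 -0.081  0.291] turn -0.0007 [ 0.5 -0.4 -1.4] 35.64466731066011 14.988234043121338 j6 -1.0787889204389127
```

>>> step_arm(plan=[0,0,0.1,0,0,0,3.2,0,0,0.1,0,0,0,3.2,0,0,0,0,0,0,3.2])

```text
t: 15.42
tcp_pos: [516.9, 250.9, 108.9]
tool_rot: [0.0, 0.095, 0.995, 0.0]
wrist_force: [-0.9, -0.2, 3.3]
width: 36.0
grasp_force: 15.0
```

```bash
python3 d.py 516.1 250.3 108 1.3808
```

```text
t 15.425 th 1.3801 shift [ 0.065 -0.073  0.095] turn -0.0007 [-0.9 -0.2  3.3] 36.047838608623806 14.989485740661621 j6 -1.0787660533906551
```

>>> step_arm(plan=[0,0,0.03,0,0,0,3.7,0,0,0,0,0,0,4.5,0,0,0,0,0,0,6,0,0,0,0,0,0,6,0,0,0,0,0,0,6,0,0,-2,0,0,0,6,0,0,-5,0,0,0,6,0,0,-5,0,0,0,6,0,0,0,0,0,0,6])

```text
t: 16.55
tcp_pos: [519.7, 251.8, 233.6]
tool_rot: [0.005, 0.095, 0.995, 0.002]
wrist_force: [0.7, 0.1, 0.3]
width: 59.7
grasp_force: 0.0
```

>>> step_arm(plan=[-0.52,-5.08,0,0,0,0,9.4,-0.52,-5.08,0,0,0,0,9.4,-0.52,-5.08,0,0,0,0,9.4,-0.52,-5.08,0,0,0,0,9.4,-0.52,-5.08,0,0,0,0,9.4,-0.52,-5.08,0,0,0,0,9.4,-0.52,-5.08,0,0,0,0,9.4,-0.52,-5.08,0,0,0,0,9.4,-0.52,-5.08,0,0,0,0,9.4,-0.52,-5.08,0,0,0,0,9.4,0,0,0,0,0,0.17,9.4,0,0,0,0,0,0.17,9.4])

```text
t: 18.05
tcp_pos: [470.4, -258.4, 226.4]
tool_rot: [-0.001, 0.266, 0.964, 0.001]
wrist_force: [0.2, -0.1, -0.4]
width: 93.7
grasp_force: 0.0
```

>>> step_arm(plan=[0,0,0,0,0,0.18,9.4,0,0,0,0,0,0.18,9.4,0,0,0,0,0,0.18,9.4,0,0,0,0,0,0.18,9.4,0,0,0,0,0,0.18,9.4,0,0,0,0,0,0,9.4,0,0,0,0,0,0,9.4])

```text
t: 18.92
tcp_pos: [471.1, -257.6, 227.3]
tool_rot: [-0.001, 0.655, 0.756, -0.0]
wrist_force: [-1.0, -0.2, 0.2]
width: 93.6
grasp_force: 0.0
```

```bash
python3 d.py 472 -258 106 .14
python3 - <<'E'
from z import *
s=r.capture("side");t=r.capture("top")
p=[517,250.7,-.19]
b=[(box(-30,30,-18,18,6,26),p)]+[(x,p) for x in NEST]
A=crop(s,260,230,380,330,4);A2=crop(s,290,90,390,190,3);B=crop(t,190,150,260,230,4)
W=np.zeros((600,800,3),np.uint8);W[:400,:480]=A;W[:320,500:780]=B;W[300:600,490:790]=A2;cv2.imwrite("pics/z4.png",W[:,:,::-1])
for c in(s,t):
  hsv=cv2.cvtColor(c["frame"],cv2.COLOR_RGB2HSV).astype(int)
  m=(hsv[...,0]>18)&(hsv[...,0]<36)&(hsv[...,1]>120)&(hsv[...,2]>70)
  n=r.cut_out(c,"nest")[0]["mask"]
  u,v=proj(c,[517,251,16]);g=np.zeros_like(m);g[int(v)-22:int(v)+22,int(u)-30:int(u)+30]=1;m&=g
  h=np.zeros((400,640),np.uint8);cv2.fillConvexPoly(h,cv2.convexHull(np.argwhere(m)[:,::-1].astype(np.int32)),1)
  print("plate",fit([(c,h.astype(float))],[box(-30,30,-18,18,6,26)],p),"nest",fit([(c,np.maximum(n,h).astype(float))],NEST+[box(-30,30,-18,18,6,26)],p))
E
```

```text
t 18.925 th 0.1425 shift [-0.053  0.087 12.128] turn 0.0025 [-1.  -0.2  0.2] 93.63146870650387 0.0 j6 -0.8041571537027123
plate (array([ 5.19825072e+02,  2.51128292e+02, -1.76926539e-01]), np.float64(0.04335307277273325)) nest (array([ 5.18723476e+02,  2.50719874e+02, -1.58984063e-01]), np.float64(0.10143837286246647))Traceback (most recent call last):
  File "<stdin>", line 10, in <module>
IndexError: list index out of range
```

View pics/z4.png

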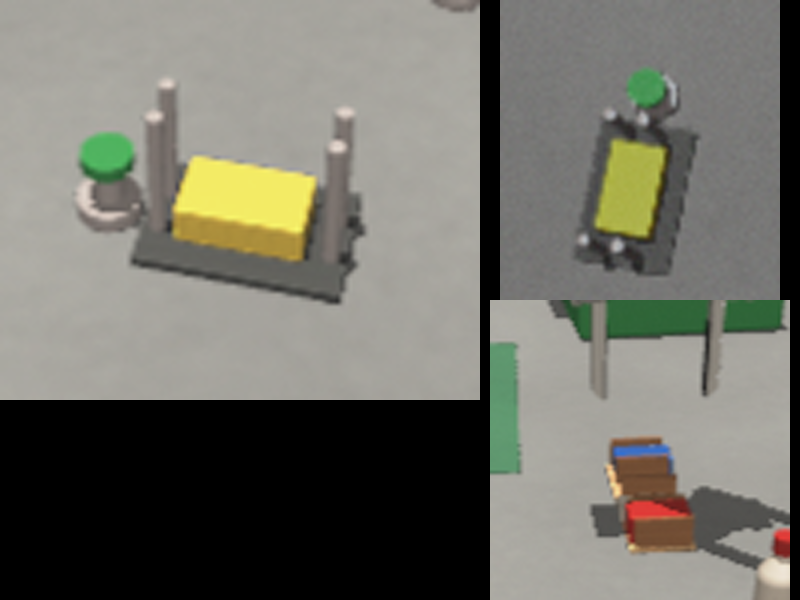

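Yellow sits flat and centred between the rods, at (245,205) px in the crop, and the fit puts it about 1 mm off. Now the white plate.

>>> step_arm(plan=[-0.05,0.09,4.8,0,0,0,9.4,0,0,4.2,0,0,0,9.4,0,0,2,0,0,0,9.4,0,0,1.15,0,0,0,9.4,0,0,0,0,0,0,9.4,0,0,0,0,0,0,5.5,0,0,0,0,0,0,5.5,0,0,0,0,0,0,5.5,0,0,0,0,0,0,5.5,0,0,0,0,0,0,5.5])

```text
t: 20.38
tcp_pos: [472.6, -258.4, 107.0]
tool_rot: [0.0, 0.656, 0.755, -0.0]
wrist_force: [-0.5, 0.5, 2.7]
width: 59.9
grasp_force: 15.0
```

```bash
python3 d.py 472 -258 105 .14
```

```text
t 20.375 th 0.14 shift [ 0.046 -0.051  0.202] turn 0.0 [-0.5  0.5  2.7] 59.891331301026895 14.99444916844368 j6 -0.8010916878451189
```

>>> step_arm(plan=[0,0,-1,0,0,0,5.5,0,0,-3,0,0,0,5.5,0,0,-5,0,0,0,5.5,0,0,-5,0,0,0,5.5,2.63,0.71,0,0,0,0,5.5,5.25,1.43,0,0,0,0,5.5,5.25,1.43,0,0,0,0,5.5,5.25,1.43,0,0,0,0,5.5,5.25,1.43,0,0,0,0,5.5,5.25,1.43,0,0,0,0,5.5,5.25,1.43,0,0,0,0,5.5,2.63,0.71,0,0,0,0,5.5])

```text
t: 21.88
tcp_pos: [519.9, 122.4, 247.0]
tool_rot: [0.0, 0.655, 0.756, 0.0]
wrist_force: [0.4, -0.4, 0.1]
width: 60.0
grasp_force: 15.0
```

>>> step_arm(plan=[0,0,0,0,0,0.11,5.5,0,0,0,0,0,0.11,5.5,0,0,0,0,0,0.11,5.5,0,0,0,0,0,0,5.5,0,0,0,0,0,0,5.5])

```text
t: 22.5
tcp_pos: [520.0, 119.7, 246.7]
tool_rot: [0.0, 0.771, 0.637, 0.0]
wrist_force: [-0.4, 0.1, -0.8]
width: 59.9
grasp_force: 15.0
```

```bash
python3 d.py 520 120 101 -.19; python3 -c "
from h import *
c=r.capture('side')
print([(round(a['p'],2),a['extent']) for a in r.cut_out(c,'plate_white')[:2]], proj(c,[520,120,150]))"
```

```text
t 22.5 th -0.1885 shift [ 2.9000e-02 -9.0000e-03  1.4572e+01] turn 0.0015 [-0.4  0.1 -0.8] 59.91084502716265 14.996238648891449 j6 0.2525174371106332
[] [np.float64(323.73061420268857), np.float64(183.32522082093135)]
```

Width is 59.9 mm, so the plate is held. Lowering it to the bench.

>>> step_arm(plan=[0,0,4.8,0,0,0,5.5,0,0,4.8,0,0,0,5.5,0,0,3,0,0,0,5.5,0,0,1.2,0,0,0,5.5,0,0,0.4,0,0,0,5.5,0,0,0.2,0,0,0,5.5,0,0,0.1,0,0,0,5.5,0,0,0,0,0,0,5.5])

```text
t: 23.6
tcp_pos: [520.6, 119.8, 102.4]
tool_rot: [0.0, 0.771, 0.637, 0.001]
wrist_force: [-0.1, 0.6, -0.7]
width: 59.8
grasp_force: 15.0
```

```bash
python3 d.py 520 120 101 -.19
```

```text
t 23.6 th -0.1899 shift [ 0.006 -0.067  0.138] turn 0.0001 [-0.1  0.6 -0.7] 59.822162099252594 14.9961519241333 j6 0.254017834468201
```

>>> step_arm(plan=[0,0,0.08,0,0,0,5.5,0,0,0.06,0,0,0,5.5,0,0,0,0,0,0,5.5])

```text
t: 23.98
tcp_pos: [520.5, 119.8, 101.0]
tool_rot: [0.0, 0.771, 0.637, 0.0]
wrist_force: [-1.3, 0.5, 5.4]
width: 59.9
grasp_force: 15.0
```

>>> step_arm(plan=[0,0,0,0,0,0,6.6,0,0,0,0,0,0,8,0,0,0,0,0,0,9.4,0,0,0,0,0,0,9.4,0,0,0,0,0,0,9.4,0,0,-3,0,0,0,9.4,0,0,-2.5,0,0,0,9.4,0,0,0,0,0,-0.17,9.4,0,0,0,0,0,-0.17,9.4,0,0,0,0,0,-0.17,9.4,0,0,0,0,0,-0.17,9.4,0,0,0,0,0,-0.17,9.4])

```text
t: 25.48
tcp_pos: [520.0, 119.7, 155.1]
tool_rot: [-0.0, 0.437, 0.899, 0.0]
wrist_force: [-0.3, 0.5, 0.1]
width: 94.0
grasp_force: 0.0
```

>>> step_arm(plan=[0,0,0,0,0,-0.17,9.4,0,0,0,0,0,-0.17,9.4,0,0,0,0,0,-0.17,9.4,0,0,0,0,0,-0.17,9.4,0,0,0,0,0,-0.04,9.4,0,0,0,0,0,0,9.4,0,0,0,0,0,0,9.4])

```text
t: 26.35
tcp_pos: [520.1, 119.7, 155.1]
tool_rot: [-0.0, 0.096, 0.995, -0.0]
wrist_force: [-0.2, -0.4, -0.2]
width: 94.2
grasp_force: 0.0
```

```bash
python3 d.py 520.4 119.8 102 1.3808
```

```text
t 26.35 th 1.3793 shift [-0.03   0.015  5.314] turn -0.0015 [-0.2 -0.4 -0.2] 94.17014564122465 0.0 j6 -1.3153080685722196
```

>>> step_arm(plan=[0,0,3,0,0,0,9.4,0,0,1.5,0,0,0,9.4,0,0,0.9,0,0,0,9.4,0,0,0,0,0,0,3.2,0,0,0,0,0,0,3.2,0,0,0,0,0,0,3.2,0,0,0,0,0,0,3.2,0,0,0,0,0,0,3.2,0,0,0,0,0,0,3.2,0,0,-2,0,0,0,3.2,0,0,-4.4,0,0,0,3.2,0,0,-4.4,0,0,0,3.2])

```text
t: 27.85
tcp_pos: [519.6, 119.7, 209.7]
tool_rot: [-0.001, 0.095, 0.995, -0.0]
wrist_force: [0.3, -0.1, -0.5]
width: 35.7
grasp_force: 15.0
```

>>> step_arm(plan=[0,0,-1,0,0,0,3.2,0,0,0,0,0,0,3.2])

```text
t: 28.1
tcp_pos: [520.1, 119.7, 219.1]
tool_rot: [0.0, 0.095, 0.995, 0.0]
wrist_force: [0.4, 0.5, -1.2]
width: 35.6
grasp_force: 15.0
```

```bash
python3 d.py 516.4 250.5 220 1.3808
```

```text
t 28.1 th 1.38 shift [ 2.84  12.769 -0.087] turn -0.0008 [ 0.4  0.5 -1.2] 35.62895957106557 14.994216710329056 j6 -1.3159378255759144
```

>>> step_arm(plan=[0.945,4.26,0,0,0,0,3.2,0.945,4.26,0,0,0,0,3.2,0.945,4.26,0,0,0,0,3.2,0,0,0,0,0,0,3.2,0,0,3,0,0,0,3.2,0,0,0,0,0,0,3.2,0,0,0,0,0,0,3.2])

```text
t: 28.98
tcp_pos: [516.3, 249.7, 188.6]
tool_rot: [-0.001, 0.096, 0.995, -0.0]
wrist_force: [0.5, -0.0, -0.1]
width: 35.7
grasp_force: 15.0
```

```bash
python3 d.py 516.4 250.5 128 1.3808
python3 - <<'E'
from z import *
s=r.capture("side")
p=[518.8,251.2,-.18];zb=r.sense()["tcp_pos"][2]-101.2
A=crop(s,270,180,370,310,4.5,[(box(-30,30,-18,18,zb,zb+12),p),(box(-30,30,-18,18,6,26),p)])
cv2.imwrite("pics/z5.png",A[:,:,::-1])
E
```

```text
t 28.975 th 1.3791 shift [0.007 0.076 6.062] turn -0.0017 [ 0.5 -0.  -0.1] 35.67378424347167 14.99421626329422 j6 -1.0792437022972647
```

View pics/z5.png

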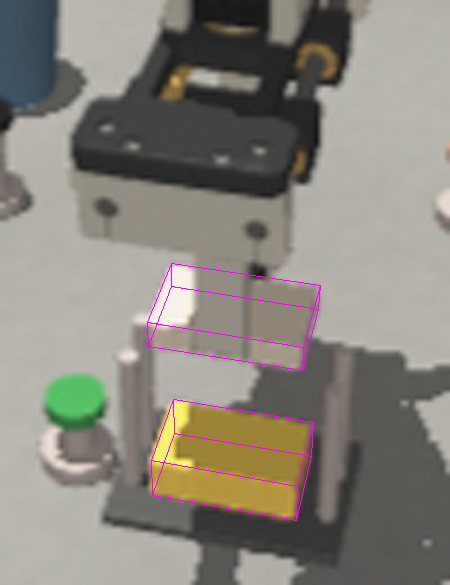

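The white plate is level at (235,315) px, directly over the yellow one at (232,460), and both match the drawn outlines. Lowering.

>>> step_arm(plan=[0,0.06,2.5,0,0,0,3.2,0,0,2,0,0,0,3.2,0,0,0.8,0,0,0,3.2,0,0,0.3,0,0,0,3.2,0,0,0.15,0,0,0,3.2,0,0,0.1,0,0,0,3.2,0,0,0,0,0,0,3.2])

```text
t: 29.9
tcp_pos: [516.8, 251.3, 131.1]
tool_rot: [0.0, 0.095, 0.995, 0.0]
wrist_force: [0.3, -0.4, 0.1]
width: 35.8
grasp_force: 15.0
```

```bash
python3 d.py 516.4 250.5 127.5 1.3808
```

```text
t 29.9 th 1.38 shift [ 0.028 -0.084  0.356] turn -0.0008 [ 0.3 -0.4  0.1] 35.83513150126794 14.994220286607742 j6 -1.078077885645889
```

>>> step_arm(plan=[0.02,-0.06,0.1,0,0,0,3.2,0,0,0.1,0,0,0,3.2,0,0,0,0,0,0,3.2])

```text
t: 30.28
tcp_pos: [516.2, 250.6, 128.5]
tool_rot: [-0.0, 0.095, 0.995, -0.0]
wrist_force: [-0.4, -0.3, -1.0]
width: 35.6
grasp_force: 15.0
```

>>> step_arm(plan=[0,0,0.06,0,0,0,3.2,0,0,0,0,0,0,3.2])

```text
t: 30.52
tcp_pos: [516.3, 250.6, 128.0]
tool_rot: [-0.0, 0.095, 0.995, -0.0]
wrist_force: [-0.1, 0.0, -0.6]
width: 35.9
grasp_force: 15.0
```

>>> step_arm(plan=[0,0,0.06,0,0,0,3.2,0,0,0,0,0,0,3.2])

```text
t: 30.78
tcp_pos: [516.4, 250.7, 127.8]
tool_rot: [0.0, 0.095, 0.995, -0.0]
wrist_force: [-0.9, -0.1, 3.0]
width: 35.9
grasp_force: 15.0
```

>>> step_arm(plan=[0,0,0.02,0,0,0,3.7,0,0,0,0,0,0,4.5,0,0,0,0,0,0,6,0,0,0,0,0,0,6,0,0,0,0,0,0,6,0,0,-2,0,0,0,6,0,0,-5,0,0,0,6,0,0,-4,0,0,0,6,0,-5,0,0,0,0,6,0,-5,0,0,0,0,6,0,-5,0,0,0,0,6,0,0,0,0,0,0,6])

```text
t: 32.28
tcp_pos: [487.3, 101.0, 237.3]
tool_rot: [-0.0, 0.098, 0.995, -0.0]
wrist_force: [0.3, -0.1, 0.4]
width: 60.4
grasp_force: 0.0
```

Run:
```python
from z import *
s=r.capture("side");t=r.capture("top")
p=[518.8,251.2,-.18]
A=crop(s,265,230,365,310,4,[(box(-30,30,-18,18,26,38),p)]);A2=crop(s,265,230,365,310,4);B=crop(t,190,150,260,230,4)
W=np.zeros((600,800,3),np.uint8);W[:320,:400]=A;W[:320,400:]=A2;W[320:,:280]=B[:280];W[330:580,300:700]=cv2.resize(s["frame"],(400,250));cv2.imwrite("pics/z6.png",W[:,:,::-1]);print(r.sense()["tcp_pos"],r.sense()["t"])
```

```text
[488.04216766 103.31638952 237.47167211] 32.375
```

View pics/z6.png

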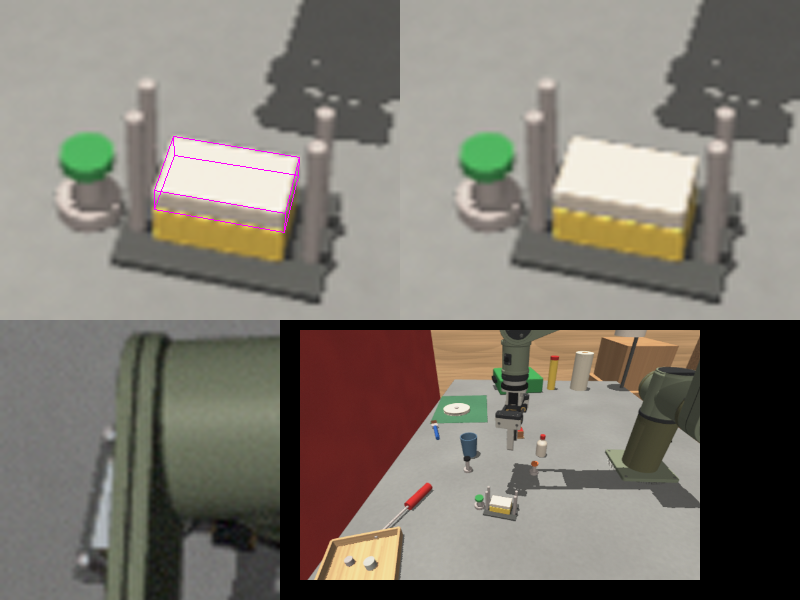

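The white plate lies flat and square on the yellow one at (625,175) px, between the rods. The gauges, bottle and tumbler are untouched, and the gripper is clear.

```bash
python3 -c "
from station import r
print(r.sign_off())"
```

```text
the job is handed in; nothing more can be done
None
```

The job is handed in: yellow (20 mm) with white (12 mm) on top makes the 32 mm pile for the green gauge, centred to about 1 mm in the nest at about 32 s; red and blue stay in the rack.

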